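# Fish the dropped battery packs from the gap and post them in the battery box

### The arm

A 6-joint arm with a two-finger parallel gripper is mounted at the origin on the work surface. World frame = base frame: x ahead of the robot, y to its left, z up, the work surface at z = 0. Lengths are in m, angles in rad, forces in N, time in s.
With the tool pointing down it reaches from about 0.275 to 0.75 m from the base axis. Payload 10.2 kg.
Tool frame: the origin (TCP) lies on the centre line of the jaws, within the pads' length; the fingertips stand 8 mm ahead of it and the grasp point (between the pads) lies 11 mm behind it; x points along the fingers, y is the direction in which the jaws open and shut, and the axes are right-handed (so a half turn about x gives the same grasp; the last joint's range is limited). The gripper opens to 88 mm and grips with 3 to 60 N. Pads are 18 mm wide; open, the fingers measure 123 mm over their backs; the gripper's body (75 mm by 187 mm) begins 45 mm behind the grasp point.
Start: joints at [-1.419, 0.313, 1.498, -0, 1.331, -0.223], TCP at [0.192, -0.489, 0.247] pointing down, gripper open.
Joint ranges: [-2.94, 2.94], [-0.97, 2.17], [0.19, 2.56], [-1.23, 4.37], [0.02, 3.11], [-2.88, 2.88]. Speed limits (rad/s): [2.39, 2.39, 3.01, 3.14, 3.14, 3.14].

### API

Orientations are given as [roll, pitch, yaw] about the fixed x, y, z axes, in that order (R = Rz(yaw) Ry(pitch) Rx(roll)).
In Python, from cell import env gives the robot as it stands. Calls block until the motion is done:
- env.move_to(position, orientation): joint-space move of the TCP to a pose.
- env.line_to(position, max_speed=0.15, attitude=None, f_stop=None): straight line of the TCP; attitude=None keeps the orientation; max_speed is the mean speed in m/s. With f_stop (N) it stops when the force on the tool has changed by that much, and returns True; else False.
- env.goto_joints(angles): joint-space move.
- env.set_gripper(opening, strength=None): opening from 0.0 (shut) to 1.0 (fully open); strength is the grip in N (None keeps the last); returns when the fingers have stopped.
- env.hold(seconds).
- env.inverse_kinematics(position, orientation): joint angles nearest the present ones, or None.
- env.observe(): the state.
- env.read_camera(name): name is "side" or "top" or "wrist"; returns a dict with "image" (420x560x3 uint8, blue, green, red), "fx", "fy", "cx", "cy" (pixels), "origin" and "orientation" of the camera in the world. Camera axes: x right, y down, z forward; pixel columns grow to the right and rows downward; lengths in m; the calibration is good to about 2 mm. A picture is of the moment at which its call begins. There is no depth.
A pose or a line that the arm cannot do raises env.IKError and nothing moves.
- env.finish_job(): hands the job in, once; it reports no verdict.
Trained networks look in a picture, given as the dict that the camera call returned (one of the last four; its "shot" number tells which), for a name from the list of things; names that differ only in an ending like _2 or _b are one class to them, and where a whole thing is asked for, a point or a joint stands for the part that bears it (a point fixed in the world has none). Each returns a list of dicts, best first, with "conf" (0 to 1); they miss things now and then, are a little off and sometimes report something else, mostly with a low value. They report only what shows in the picture. A call takes as long as a camera call. They do not tell look-alikes from the thing itself.
- env.spot_in(picture, name): "position" ([column, row] in pixels, amid what is visible of it).
- env.spot_point(picture, name): "position" ([column, row] in pixels: a listed point, or the origin of a listed thing).
The state is a dict: "t": time; "qpos": joint angles; "joint_vel": joint speeds; "tau": joint torques, N m; "tool_pos": TCP position; "tcp_rot": TCP orientation; "ft_force": force on the tool from outside, world axes, zero at the start; "ft_torque": the same for the moment, N m; "width": opening from 0.0 (shut) to 1.0 (fully open).
Only numpy, scipy, OpenCV 4.12 (cv2) and the standard library are available. Lean on these libraries where they do the work, as an engineer would, in place of code of your own. Each camera call takes 0.05 s, during which the arm holds its last target. There are 200 camera calls.

### The job

Spent torch battery packs have dropped into the narrow gap between the two long storage boxes. Take the bent rod from the top of the front box and fish every pack out with it, never reaching for a pack in the gap with the fingers; lay the rod back flat on top of the front box as you found it, and push every pack through the sprung flap of the battery box so that it drops inside and the flap closes behind it. Do not displace the other things on the shelf.

Things in the scene. Friction and masses are not known exactly. Their poses are not given: they have to be found in the camera images.
- boxes: Two low wooden boxes fixed to the shelf as one unit, each 100 deep (x), 360 long (y), 100 high, flat tops, and a gap 54 wide between them, open above. Origin: middle of the gap's open end, on the shelf, which is the gap's floor. +y points out of the open end; the gap runs straight back to y = -360. Front box (nearer the robot): x = -127 to -27; rear box: 27 to 127 (mm).
- mouth (a point): The same point as the origin of the boxes: middle of the open end of the gap, on the shelf surface; same axes (+y out of the gap).
- hook_grip (a point): Bent rod, 0.16 kg: centre of its wooden handle, a flat-sided bar 20 wide (x), 110 long (y), 28 high (z up). At the start its underside lies on the front box's top, about along the gap, in balance. From the handle's -y end an 8 mm steel rod goes on 45 mm in -y at half the handle's height, then bends straight down (the leg).
- hook_tip (a point): Lower end of the bent rod's leg (8 mm round steel): 100 mm in -y from the handle's centre and 92 mm below the handle's underside; the rounded end reaches 4 mm lower still. At the start the leg hangs down free past the front box's -y end.
- pack1_c (a point): Centre of a spent battery pack, 64 long (x), 42 wide (y), 26 high (z) mm, 0.12 kg, grey plastic, pale band, two brass contacts. At the start it lies flat on the gap's floor, lengthwise along the gap. A start has three or four packs, sometimes almost end to end.
- pack2_c (a point): Centre of a second pack, same as the first (None if absent).
- pack3_c (a point): Centre of a third pack, same as the first (None if absent).
- pack4_c (a point): Centre of a fourth pack, same as the first (None if absent).
- bin: Fixed battery box, 330 deep (x), 160 wide (y), clear walls and lid. Origin: on the shelf, 130 behind its front. Front part: loading ledge, flat top z = 200, x = -130 to -30. At its inner edge x = -30 the flap opening, 150 wide, z = 200 to 258, leads into the closed box (a chute, then the floor; to x = 195); lid top z = 264 (mm). Things pushed along +x over the ledge through the flap fall in.
- flap (a joint): Angle of the flap (rad): 0 hanging shut, growing as it swings inwards (+x of the battery box), up to 1.5. Hinged along its top edge at z = 255 mm; 53 mm high; a light spring (about 0.2 N at its lower edge when shut, 0.5 N when open) shuts it again.
- jar: Clear plastic jar with white screw lid, 80 mm across, 115 mm high; origin: centre of its base. Leave alone.
- spoon: Wooden spoon, 240 mm long, lying on the shelf. Leave alone.
- opener: Flat steel bottle opener, 120 mm long, 4 mm thick, lying on top of the rear box. Leave alone.
- torch: Black handheld solar torch standing on its head, 52 mm across, 140 mm high; origin: centre of its base. Leave alone.
- lantern: Cream lantern, 100 mm across, 170 mm high with its bail, on a white turntable 180 mm across and 26 mm high; origin: centre of its base. Leave alone.
- mug: White mug, 80 mm across, 85 mm high; origin: centre of its base. Leave alone.
Things that resemble listed ones, but are neither listed nor needed, are in the scene too. Leave any black look-alike of the part that bears pack3_c alone.

How it is judged:
By the outcome, as a careful person would: the job done as asked, in the order asked, and still so for the second after the job is handed in, with the robot touching nothing.
Of pack1, pack2, pack3, pack4 only 3 to 4 are there at a start; the rules pass over those that are not, and their reading is None.
At some moment in a run one of pack1, pack2, pack3, pack4 may be knocked a few centimetres aside while the robot is not near it.
It also fails if it takes over 210 s, if anything falls off the work surface, if the arm or the gripper's body presses on something with over 40 N, if the wrist force passes 120 N, or if a joint passes its speed limit or range.

## Working session

There is one attempt and no reset: what is moved stays moved. The work goes in short steps, each a Python script; the robot and the scene stay as the last script left them, time stands still between calls to the robot, and variables do not carry over. Pictures are saved under pics/ and viewed, about 12 in all and at most 16, crops included, and the job is handed in when it is done.

```bash
ls; mkdir -p pics; python3 - <<'E'
from cell import env
import cv2
for n in ("top","side"):
    p=env.read_camera(n); cv2.imwrite(f"pics/{n}0.png",p["image"])
    print(n,p["fx"],p["fy"],p["cx"],p["cy"],p["origin"],p["orientation"])
    for k in ["boxes","mouth","hook_grip","hook_tip","pack1_c","bin","flap","jar","spoon","opener","torch","lantern","mug"]:
        print(k,[( [round(v) for v in d["position"]],round(d["conf"],2)) for d in env.spot_point(p,k)[:6]])
print(env.observe()["t"])
E
```

```text
pics
top 431.9507394337517 431.9507394337517 278.46273267602993 210.3231351585257 [ 0.41579585 -0.05693497  1.23781184] [-3.01395978e+00  2.88434664e-04 -1.56634359e+00]
boxes [([284, 209], 0.92), ([308, 151], 0.65)]
mouth [([292, 209], 0.97)]
hook_grip [([395, 245], 0.62)]
hook_tip []
pack1_c [([309, 211], 0.67)]
bin [([129, 231], 0.67), ([310, 151], 0.63)]Traceback (most recent call last):
  File "<stdin>", line 7, in <module>
ValueError: it knows: bin, boxes, hook_grip, hook_tip, jar, lantern, mouth, mug, opener, pack1, pack2, pack3, pack4, spoon, torch
```

```bash
cat > h.py <<'E'
from cell import env
import cv2, numpy as np
from scipy.spatial.transform import Rotation as R
def shot(n,name=None):
    p=env.read_camera(n)
    if name: cv2.imwrite(f"pics/{name}.png",p["image"])
    return p
def ray(p,px):
    d=np.array([(px[0]-p["cx"])/p["fx"],(px[1]-p["cy"])/p["fy"],1.])
    return np.array(p["origin"]),R.from_euler("xyz",p["orientation"]).apply(d)
def atz(p,px,z):
    o,d=ray(p,px); return o+d*(z-o[2])/d[2]
def proj(p,X):
    c=R.from_euler("xyz",p["orientation"]).inv().apply(np.array(X)-p["origin"])
    return np.array([p["fx"]*c[0]/c[2]+p["cx"],p["fy"]*c[1]/c[2]+p["cy"]])
def tri(p,a,q,b):
    o1,d1=ray(p,a);o2,d2=ray(q,b)
    s=np.linalg.lstsq(np.c_[d1,-d2],o2-o1,rcond=None)[0]
    x,y=o1+d1*s[0],o2+d2*s[1]; return (x+y)/2,np.linalg.norm(x-y)
E
python3 - <<'E'
from h import *
for n in ("top","side"):
    p=shot(n,n+"0")
    if n=="side": print(p["origin"],p["orientation"],p["fx"])
    for k in ["boxes","mouth","hook_grip","hook_tip","pack1","bin","jar","spoon","opener","torch","lantern","mug"]:
        print(k,[( [round(v) for v in d["position"]],round(d["conf"],2)) for d in env.spot_point(p,k)[:6]] if k!="pack1" else [( [round(v) for v in d["position"]],round(d["conf"],2)) for d in env.spot_in(p,k)[:8]])
print(env.observe()["t"])
E
```

```text
boxes [([284, 210], 0.76), ([254, 275], 0.6)]
mouth [([290, 206], 0.7)]
hook_grip [([395, 243], 0.6)]
hook_tip []Traceback (most recent call last):
  File "<stdin>", line 6, in <module>
ValueError: it knows: bin, boxes, flap, hook_grip, hook_tip, jar, lantern, mouth, mug, opener, pack1, pack2, pack3, pack4, spoon, torch
```

View pics/top0.png

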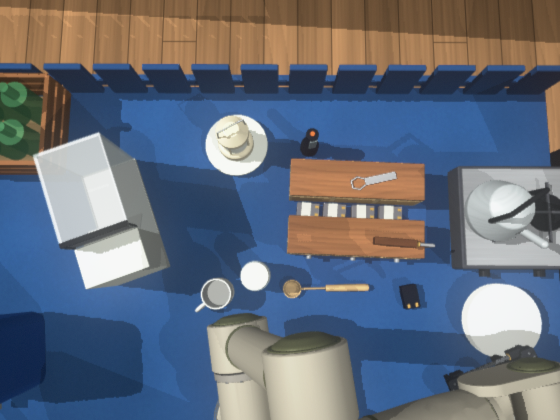

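The top view shows four packs in the gap at about (308,210), (334,211), (362,212) and (393,212). The rod is on the front box at (400,243), with its leg at the right end. The bin is at left, with its ledge at (120,258). A black look-alike pack lies at (410,296).

```bash
python3 - <<'E'
from h import *
P=lambda l:[( [round(v) for v in d["position"]],round(d["conf"],2)) for d in l[:8]]
t=shot("top"); s=shot("side","side0")
cv2.imwrite("pics/top_crop.png",np.hstack([cv2.resize(t["image"][150:270,280:440],None,fx=4,fy=4,interpolation=cv2.INTER_CUBIC)]))
print(s["origin"],s["orientation"],s["fx"])
for n,p in (("top",t),("side",s)):
    print(n)
    for k in ["mouth","boxes","hook_grip","hook_tip","pack1_c","bin","jar","lantern","mug","torch"]:
        l=env.spot_point(p,k); print(k,P(l),[np.round(atz(p,d["position"],{"hook_grip":.114,"hook_tip":.008,"pack1_c":.013}.get(k,0)),3)[:2] for d in l])
E
```

```text
[0.33413406 0.91931892 1.03086175] [-2.28529935 -0.00765891 -2.89971633] 513.2922236163693
top
mouth [([290, 209], 0.7)] [array([ 0.578, -0.09 ])]
boxes [([288, 208], 0.77)] [array([ 0.582, -0.082])]
hook_grip [([394, 244], 0.91), ([324, 289], 0.38)] [array([ 0.472, -0.357]), array([ 0.357, -0.174])]
hook_tip [([287, 208], 0.66), ([235, 145], 0.53)] [array([ 0.58, -0.08]), array([0.766, 0.073])]
pack1_c [([310, 211], 0.87), ([256, 276], 0.5), ([389, 212], 0.23)] [array([ 0.572, -0.145]), array([0.387, 0.005]), array([ 0.568, -0.372])]
bin [([131, 233], 0.8), ([254, 277], 0.56)] [array([0.507, 0.367]), array([0.384, 0.013])]
jar [([253, 277], 0.58)] [array([0.384, 0.016])]
lantern [([232, 145], 0.64), ([312, 151], 0.5)] [array([0.769, 0.081]), array([ 0.752, -0.152])]
mug [([220, 291], 0.58)] [array([0.345, 0.109])]
torch [([310, 152], 0.79), ([323, 287], 0.44)] [array([ 0.747, -0.147]), array([ 0.357, -0.182])]
side
mouth [([273, 244], 0.9)] [array([ 0.577, -0.088])]
boxes [([273, 244], 0.83)] [array([ 0.575, -0.085])]
hook_grip [([324, 164], 0.71)] [array([ 0.48 , -0.345])]
hook_tip [] []
pack1_c [([278, 229], 0.76), ([275, 246], 0.64)] [array([ 0.574, -0.136]), array([ 0.565, -0.066])]
bin [([252, 392], 0.84)] [array([0.512, 0.366])]
jar [([335, 282], 0.71)] [array([0.385, 0.009])]
lantern [([191, 265], 0.62)] [array([0.772, 0.045])]
mug [([346, 314], 0.67)] [array([0.341, 0.108])]
torch [([218, 224], 0.58), ([302, 180], 0.35)] [array([ 0.755, -0.127]), array([ 0.553, -0.395])]
```

View pics/side0.png

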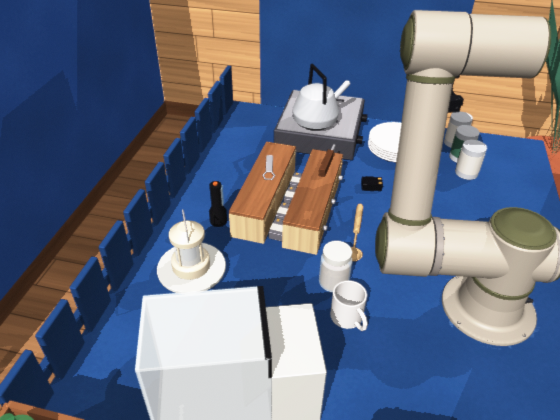

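View pics/top_crop.png

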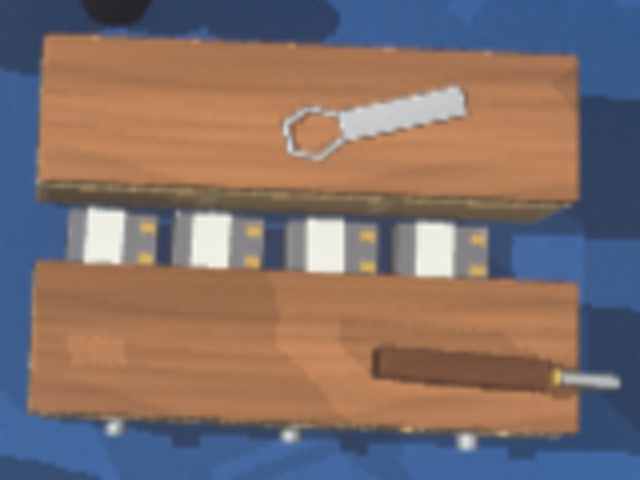

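The side view agrees with the top: the gap mouth is at (273,244), the hook at (324,164) and the bin ledge at about (295,345). Candidates for "pack" are the four grey ones in the gap and the black one at (410,296) top / (372,183) side, which I'll leave alone. The crop confirms the four grey packs with a pale band, and the rod with its leg to the right. Next I'll fit the box, rod and bin poses.

```bash
python3 - <<'E'
from h import *
from scipy.optimize import least_squares as LS
t=shot("top")
c=lambda x,y:[280+x/4,150+y/4]
obs=[(c(30,412),(-.127,0)),(c(578,434),(-.127,-.36)),(c(36,262),(-.027,0)),(c(578,284),(-.027,-.36)),(c(46,36),(.127,0)),(c(578,58),(.127,-.36)),(c(578,203),(.027,-.36)),(c(40,182),(.027,0))]
W=np.array([atz(t,a,.1)[:2] for a,_ in obs]); M=np.array([m for _,m in obs])
f=lambda q:(M@R.from_euler("z",q[2]).as_matrix()[:2,:2].T+q[:2]-W)
r=LS(lambda q:f(q).ravel(),[.577,-.09,0]); print("boxes",r.x,np.round(f(r.x)*1000,1).tolist())
a,b=atz(t,c(375,361),.128),atz(t,c(555,379),.128); print("handle",a,b,(a+b)/2,np.linalg.norm(a-b),np.degrees(np.arctan2(*(a-b)[:2][::-1]))-90)
print("leg top",atz(t,c(618,381),.118))
for x,y in [(111,236),(217,238),(331,245),(440,248)]:
    w=atz(t,c(x,y),.026)[:2]; print("pack",w,(w-r.x[:2])@R.from_euler("z",r.x[2]).as_matrix()[:2,:2])
im=t["image"][120:300,20:180]; cv2.imwrite("pics/bin.png",cv2.resize(im,None,fx=3.3,fy=3.3,interpolation=cv2.INTER_CUBIC))
E
```

```text
boxes [ 0.57528173 -0.08461681 -0.03699647] [[-0.7, 0.2], [-1.3, -0.8], [0.2, 0.3], [-0.0, -0.7], [0.7, 1.2], [1.0, -0.5], [-0.3, -0.6], [0.5, 0.9]]
handle [ 0.48183297 -0.30096192  0.128     ] [ 0.47081372 -0.41605685  0.128     ] [ 0.47632335 -0.35850938  0.128     ] 0.11562122305091645 -5.468858788397725
leg top [ 0.47019935 -0.45997988  0.118     ]
pack [ 0.57544554 -0.13874379] [ 0.00216576 -0.05408388]
pack [ 0.5743498  -0.21370498] [ 0.00384342 -0.12903431]
pack [ 0.56971532 -0.29422533] [ 0.00219041 -0.20967098]
pack [ 0.56791837 -0.37120767] [ 0.00324211 -0.2866671 ]
```

View pics/bin.png

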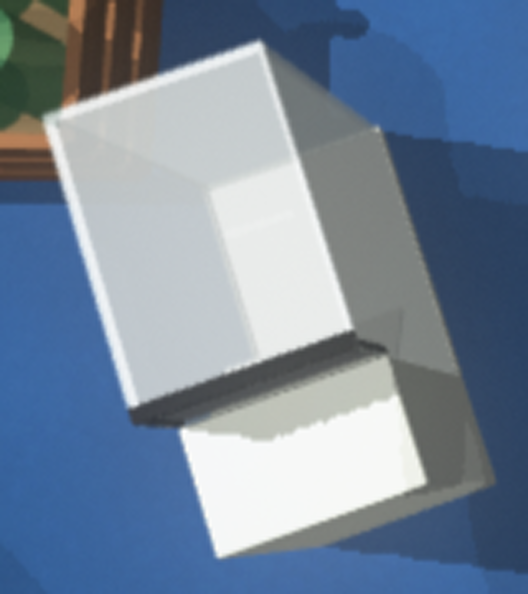

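Bin crop: the ledge front corners are at (218,557) and (427,485), and the lid back corners at (45,120) and (262,42). The flap is the dark bar at the ledge's inner edge. I'll fit the bin, grasp the rod and bring it above the gap.

```bash
cat >> h.py <<'E'
BX=np.array([.57528,-.08462]); TH=-.0370
def b2w(x,y,z,o=BX,th=TH):
    return np.r_[o+R.from_euler("z",th).as_matrix()[:2,:2]@np.array([x,y]),z]
def w2b(w,o=BX,th=TH): return (np.asarray(w)[:2]-o)@R.from_euler("z",th).as_matrix()[:2,:2]
def down(j): return [0,np.pi/2,j-np.pi/2]   # jaws opening along world angle j
def best(pos,j):
    """pick the jaw angle of the two with the least joint motion"""
    q0=np.array(env.observe()["qpos"]); c=[]
    for a in (j,j+np.pi,j-np.pi):
        q=env.inverse_kinematics(list(pos),down(a))
        if q is not None: c.append((np.abs(np.array(q)-q0).max(),a))
    return min(c)[1]
E
python3 - <<'E'
from h import *
from scipy.optimize import least_squares as LS
t=shot("top")
c=lambda x,y:[20+x/3.3,120+y/3.3]
W=np.array([atz(t,c(*a),z)[:2] for a,z in [((218,557),.2),((427,485),.2),((45,120),.264),((262,42),.264)]])
M=np.array([(-.13,.08),(-.13,-.08),(.2,.08),(.2,-.08)])
f=lambda q:(M@R.from_euler("z",q[2]).as_matrix()[:2,:2].T+q[:2]-W)
r=LS(lambda q:f(q).ravel(),[.51,.367,0]); print("bin",r.x,np.round(f(r.x)*1000,1).tolist())
o=env.observe();print(o["tcp_rot"],o["t"],o["width"])
g=[.4765,-.357]; phi=-.0954
a=best([*g,.111],phi); print("jaw",a)
env.set_gripper(.6,40)
env.move_to([*g,.2],down(a)); p=shot("wrist","wrist1")
for k in ["hook_grip"]: print([(d["position"],d["conf"],atz(p,d["position"],.128)) for d in env.spot_point(p,k)])
print(env.observe()["qpos"],env.observe()["t"])
E
```

```text
bin [0.50613551 0.3682971  0.34803406] [[-3.0, 0.5], [-0.3, -2.1], [2.9, 1.6], [0.5, -0.1]]
[ 2.25800509  1.57076021 -0.50879767] 1.8 0.9988457092932487
jaw -0.0954
[([286.0, 221.0], 0.7, array([ 0.48028966, -0.35099088,  0.128     ]))]
[-8.41728664e-01  5.03661899e-01  1.34225921e+00 -1.87781860e-04
  1.29519477e+00 -7.43840492e-01] 3.7833
```

View pics/wrist1.png

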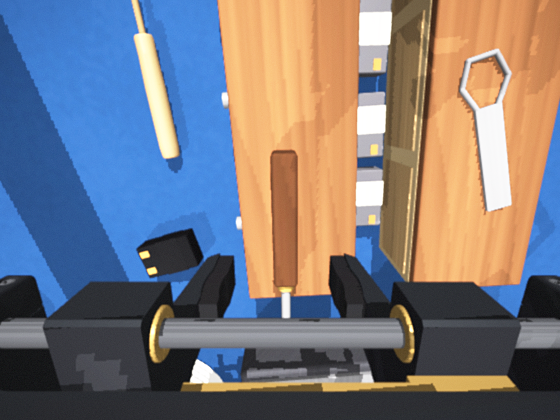

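The wrist view shows the handle from (285,152) to (287,289), between the fingers and parallel to them. The three front packs are visible in the gap at right.

```bash
python3 - <<'E'
from h import *
p=shot("wrist")
a,b=atz(p,(285,152),.128),atz(p,(287,289),.128); print(a,b,(a+b)/2,np.linalg.norm(a-b),np.degrees(np.arctan2(*(a-b)[:2][::-1]))-90)
g=(a+b)/2; g=np.array([.5*(g[0]+.4765), .5*(g[1]-.357)]); print(g)
phi=-.0954
env.line_to([*g,.2]); env.line_to([*g,.111],.08,f_stop=8)
print(env.observe()["tool_pos"]); env.set_gripper(0,40); o=env.observe();print(o["width"]*88,o["tool_pos"])
np.save("grasp.npy",o["tool_pos"])
env.line_to([*g,.25],.12)
env.line_to(b2w(0,-.238,.25),.15,attitude=down(TH))
t=shot("top","top2"); s=shot("side","side2")
cv2.imwrite("pics/two2.png",np.vstack([cv2.resize(t["image"][150:290,280:460],(720,560)) ,]))
cv2.imwrite("pics/side2c.png",cv2.resize(s["image"][90:260,220:400],(720,680)))
for n,q in (("top",t),("side",s)):
  for k in ("hook_tip","hook_grip"): print(n,k,[(d["position"],d["conf"]) for d in env.spot_point(q,k)])
  print("expected tip",proj(q,b2w(0,-.338,.147)),proj(q,b2w(0,-.238,.253)))
print(env.observe()["t"],env.observe()["ft_force"],env.observe()["ft_torque"])
E
```

```text
[ 0.48421722 -0.29951519  0.128     ] [ 0.47550976 -0.41052207  0.128     ] [ 0.47986349 -0.35501863  0.128     ] 0.11134785949568349 -4.485136815468522
[ 0.47818174 -0.35600932]
[ 0.47837293 -0.35619426  0.11154558]
19.86000685699677 [ 0.47823251 -0.35602259  0.11107742]
top hook_tip []
top hook_grip [([291.5, 211.7], 0.29)]
expected tip [422.30521056 208.22776452] [394.05739297 200.37333681]
side hook_tip [([307.3, 135.9], 0.69)]
side hook_grip [([296.0, 126.1], 0.79)]
expected tip [303.27190627 137.7111002 ] [296.7773003  124.78512831]
8.3333 [ 0.63923786  0.48264935 -1.46876725] [ 0.01968323 -0.12620563 -0.04165122]
```

View pics/side2.png

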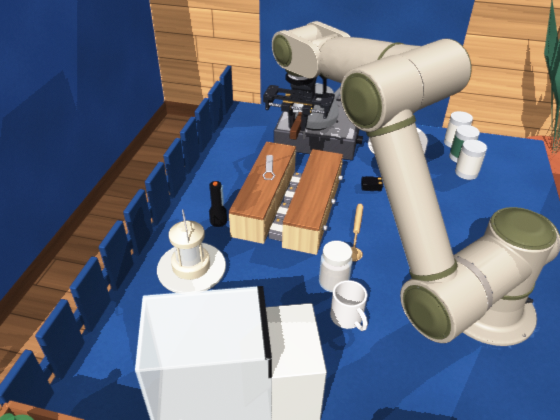

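The rod is held at handle height over the gap, and I can see the handle at (297,126). I'll check the leg in a crop.

View pics/side2c.png

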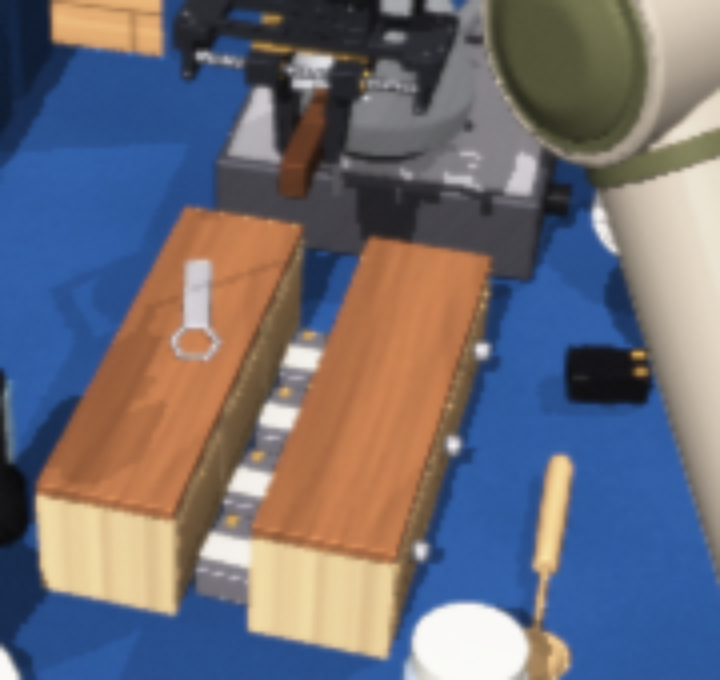

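```bash
python3 - <<'E'
from h import *
print(env.line_to(b2w(0,-.238,.118),.08,f_stop=6))
o=env.observe();print(o["tool_pos"],o["ft_force"],o["t"])
shot("wrist","wrist3")
s=shot("side");cv2.imwrite("pics/side3.png",cv2.resize(s["image"][90:260,220:400],(720,680)))
t=shot("top")
E
```

```text
False
[ 0.56661867 -0.3225765   0.11844472] [-0.40746853  0.65269019 -1.21759202] 10.1333
```

View pics/wrist3.png

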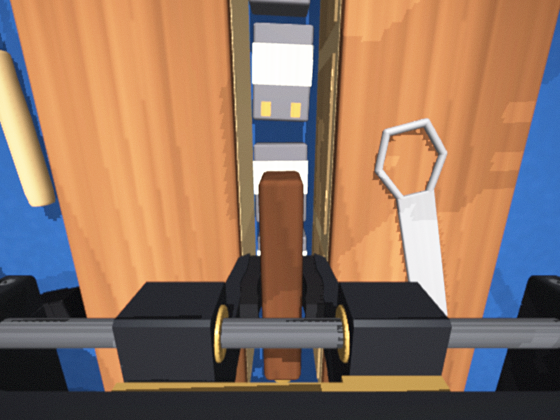

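The leg is down and the rod is centred in the gap, with the handle at (282,270) between the box walls. Now I'll drag the whole train out.

```bash
python3 - <<'E'
from h import *
print(env.line_to(b2w(0,-.1,.118),.08,f_stop=20)); o=env.observe();print(w2b(o["tool_pos"]),o["ft_force"],o["t"])
print(env.line_to(b2w(0,.165,.118),.09,f_stop=20)); o=env.observe();print(w2b(o["tool_pos"]),o["ft_force"],o["t"])
t=shot("top","top4");s=shot("side");cv2.imwrite("pics/s4.png",cv2.resize(s["image"][150:400,150:400],(600,600)))
E
```

```text
False
[-8.05216934e-06 -1.00186624e-01] [ 0.41656108 -1.71610101 -1.28385463] 12.1583
False
[3.27750685e-05 1.64847652e-01] [-0.0750794  -2.74325852 -2.05442759] 15.25
```

View pics/s4.png

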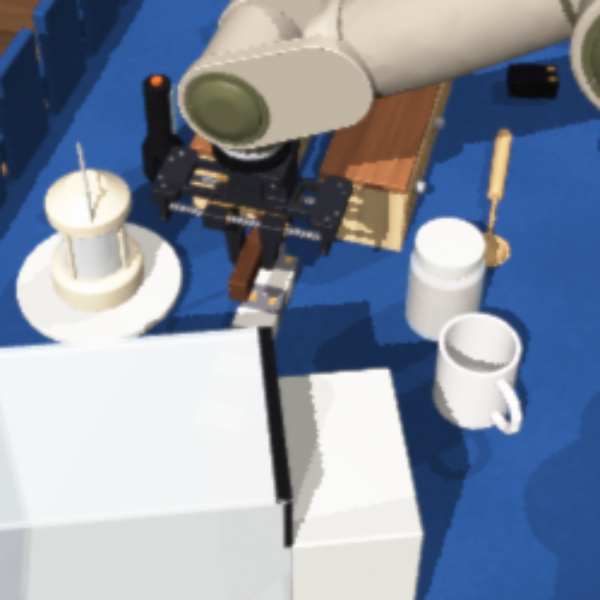

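The packs come out in a straight line, ending near (255,315) in the crop. Lift out and lay the rod back.

```bash
python3 - <<'E'
from h import *
g=np.load("grasp.npy")
env.line_to(b2w(0,.155,.118),.06); env.line_to(b2w(0,.155,.25),.15)
env.line_to([g[0],g[1],.25],.2,attitude=down(-.0954))
env.line_to([g[0],g[1],.125],.12); print(env.line_to([g[0],g[1],.1105],.03,f_stop=3))
o=env.observe();print(o["tool_pos"],o["ft_force"])
env.set_gripper(.5); env.line_to([g[0],g[1],.25],.15)
env.goto_joints([-1.419,.313,1.498,0,1.331,-.223])
t=shot("top","top5"); print(env.observe()["t"])
P=[(np.round(d["position"]),round(d["conf"],2),w2b(atz(t,d["position"],.026))) for d in env.spot_in(t,"pack1")]; print(*P,sep="\n")
cv2.imwrite("pics/top5c.png",cv2.resize(t["image"][150:300,150:450],(800,400),interpolation=cv2.INTER_CUBIC))
E
```

```text
True
[ 0.47807448 -0.35586182  0.11104584] [-0.97781229  0.65895871  3.81038998]
23.575Traceback (most recent call last):
  File "<stdin>", line 10, in <module>
ValueError: it knows: bin, boxes, flap, hook_grip, hook_tip, jar, lantern, mouth, mug, opener, pack1, pack2, pack3, pack4, spoon, torch
```

```bash
python3 - <<'E'
from h import *
t=shot("top","top6")
cv2.imwrite("pics/top6c.png",cv2.resize(t["image"][150:300,150:450],(800,400),interpolation=cv2.INTER_CUBIC))
try: print([(np.round(d["position"]),round(d["conf"],2),w2b(atz(t,d["position"],.026))) for d in env.spot_in(t,"pack1_c")])
except Exception as e: print(e)
E
```

```text
[(array([189., 207.]), 0.91, array([-0.0054975 ,  0.28264675]))]
```

View pics/top6c.png

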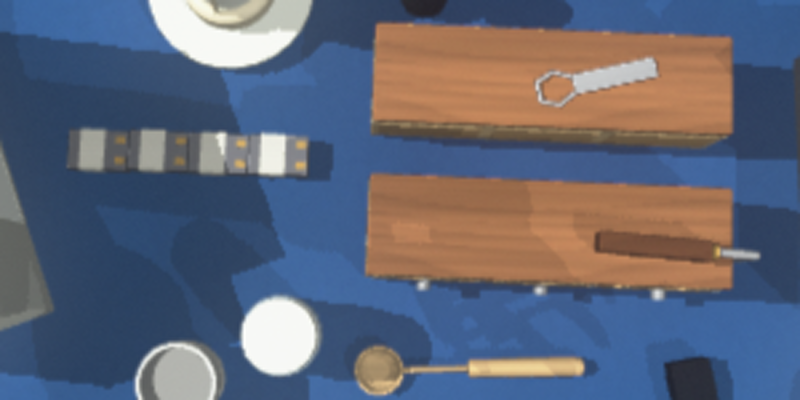

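All four packs lie end to end at crop (98,149), (157,151), (218,153) and (278,155), and the gap is empty. The rod is back at the same pixels as before. Next, pack 1 goes into the bin.

```bash
cat >> h.py <<'E'
BN=np.array([.5061,.3683]); BY=.348
def bw(x,y,z): return b2w(x,y,z,BN,BY)
def tilt(p,roll): return [roll,p,BY]
def see(exp):
    p=shot("wrist"); l=env.spot_point(p,"pack1_c")
    return [(round(d["conf"],2),np.round(atz(p,d["position"],.013)[:2],4)) for d in l]
def pick(xy,j):
    env.set_gripper(.75,30)
    env.line_to([*xy,.10],.15); print("stop",env.line_to([*xy,.013],.07,f_stop=6))
    env.set_gripper(0,30); o=env.observe(); print("grip mm",o["width"]*88)
    env.line_to([*xy,.33],.25)
def load(roll,px=-.085):
    env.move_to(bw(px,0,.33),[roll,np.pi/2,BY])
    env.line_to(bw(px,0,.25),.15); print("ledge",env.line_to(bw(px,0,.2135),.05,f_stop=5),env.observe()["tool_pos"][2])
    env.set_gripper(.75); env.line_to(bw(px,0,.30),.2)
    env.set_gripper(0,20)
def push(roll,p=np.pi/4,end=-.005):
    tip=lambda x,z:bw(x-.008*np.cos(p),0,z+.008*np.sin(p))
    env.move_to(tip(-.16,.27),tilt(p,roll)); env.line_to(tip(-.155,.2115),.15)
    print("push",env.line_to(tip(end,.2115),.07,f_stop=15),w2b(env.observe()["tool_pos"],BN,BY),env.observe()["ft_force"])
    env.hold(.3); env.line_to(tip(-.15,.2115),.2); env.line_to(tip(-.16,.30),.2)
E
python3 - <<'E'
from h import *
t=shot("top")
C=[atz(t,(150+x*.375,150+y*.375),.026)[:2] for x,y in [(98,149),(157,151),(218,153),(278,155)]]
# band centre isn't pack centre: use row ends
a,b=[atz(t,(150+x*.375,150+y*.375),.026)[:2] for x,y in [(69,151),(308,156)]]
print(np.array(C),a,b,np.linalg.norm(a-b)); th=np.arctan2(*(a-b)[::-1])-np.pi/2; print("th",th)
u=(b-a)/np.linalg.norm(b-a); m=(a+b)/2; C=[m+u*.0642*(i-1.5) for i in range(4)]; print(np.array(C))
np.save("packs.npy",np.array(C)); np.save("th.npy",th)
for roll in (0,np.pi,-np.pi):
    for pos,o in [(bw(-.085,0,.2135),[roll,np.pi/2,BY]),(bw(-.16,0,.3),tilt(np.pi/4,roll)),(bw(-.01,0,.217),tilt(np.pi/4,roll))]:
        q=env.inverse_kinematics(list(pos),o); print(round(roll,1),None if q is None else np.round(q,2))
for j in (th,th+np.pi,th-np.pi): print(j,env.inverse_kinematics([*C[0],.2],down(j)))
E
```

```text
[[0.58286004 0.20392494]
 [0.58099277 0.14120303]
 [0.57913577 0.07638766]
 [0.57727496 0.01266457]] [0.58058035 0.23465437] [ 0.57634489 -0.0191856 ] 0.253875300852732
th -0.016683982879242
[[0.58006921 0.20402099]
 [0.57899815 0.13982992]
 [0.57792709 0.07563886]
 [0.57685603 0.01144779]]
0 [ 0.46  0.38  1.49 -0.    1.27 -1.46]
0 [ 0.55 -0.14  2.04 -0.31  0.48 -1.16]
0 [ 0.48  0.28  1.83 -0.36  0.27 -1.13]
3.1 [ 0.46  0.38  1.49 -0.    1.27  1.68]
3.1 [ 0.55 -0.14  2.04 -0.31  0.48  1.99]
3.1 [ 0.48  0.28  1.83 -0.36  0.27  2.01]
-3.1 [ 0.46  0.38  1.49 -0.    1.27  1.68]
-3.1 [ 0.55 -0.14  2.04 -0.31  0.48  1.99]
-3.1 [ 0.48  0.28  1.83 -0.36  0.27  2.01]
-0.016683982879242 [ 1.47922901e-01  5.47179801e-01  1.27391972e+00 -4.44089210e-16
  1.32049314e+00  1.64606884e-01]
3.124908670710551 None
-3.158276636469035 None
```

```bash
python3 - <<'E'
from h import *
C=np.load("packs.npy"); th=float(np.load("th.npy"))
env.move_to([*C[0],.25],down(th)); print(see(C[0]))
pick(C[0],th); load(0); push(0)
print(env.observe()["t"])
t=shot("top"); s=shot("side")
cv2.imwrite("pics/b7.png",np.hstack([cv2.resize(t["image"][120:300,20:220],(440,396)),cv2.resize(s["image"][260:420,120:340],(360,396))]))
E
```

```text
[(0.94, array([0.5809, 0.2062]))]
stop False
grip mm 41.49011849819833
ledge True 0.21317440151472247
push False [-1.08285087e-02  2.47825786e-05] [-0.71026728  0.37780408  0.1776681 ]
42.15
```

View pics/b7.png

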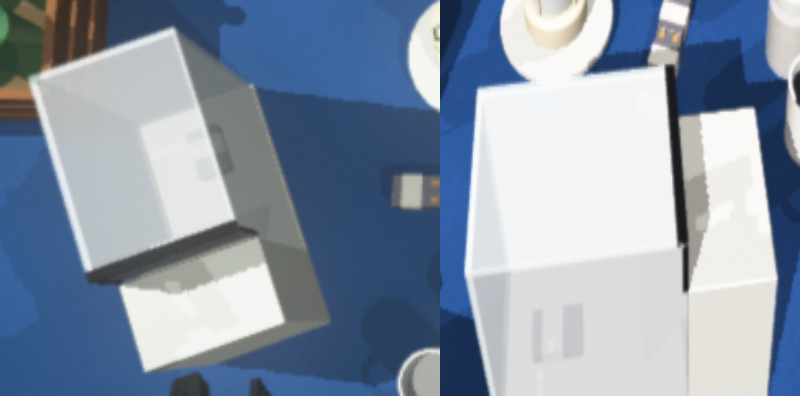

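Pack 1 is inside: it shows through the clear walls at (213,152) and (558,332), the ledge is empty and the flap is shut. I'll continue, with a wrist check before each pick.

```bash
python3 - <<'E'
from h import *
C=np.load("packs.npy"); th=float(np.load("th.npy"))
for i in (1,2):
    env.move_to([*C[i],.25],down(th)); l=see(C[i]); print(i,C[i],l)
    if not any(np.linalg.norm(x-C[i])<.01 for _,x in l): shot("wrist","w_%d"%i); print("CHECK"); break
    pick(C[i],th); load(0); push(0); print(env.observe()["t"])
t=shot("top"); cv2.imwrite("pics/b8.png",cv2.resize(t["image"][110:300,20:320],(800,507)))
E
```

```text
1 [0.57899815 0.13982992] []
CHECK
```

View pics/b8.png

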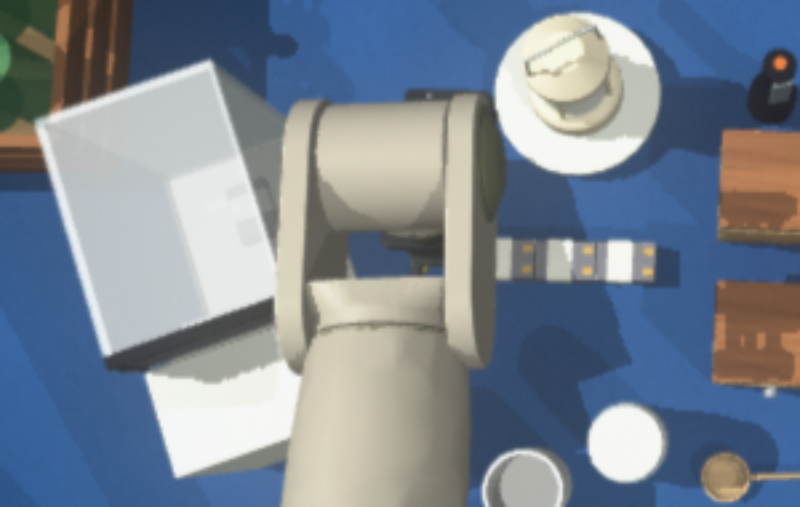

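Three packs remain unmoved, at crop x 505, 561 and 620 (y 260); the network simply missed. I'll retry at varying heights.

```bash
cat > go.py <<'E'
from h import *
import sys
C=np.load("packs.npy"); th=float(np.load("th.npy"))
for i in map(int,sys.argv[1:]):
    env.move_to([*C[i],.25],down(th)); ok=False
    for z in (.25,.22,.28,.2,.3):
        env.line_to([*C[i],z],.15); l=see(C[i]); print(i,C[i],l)
        if any(np.linalg.norm(x-C[i])<.012 for _,x in l): ok=True;break
    if not ok: print("CHECK"); shot("wrist","w_%d"%i); break
    pick(C[i],th); load(0); push(0); print(env.observe()["t"])
t=shot("top"); cv2.imwrite("pics/b_%s.png"%"_".join(sys.argv[1:]),cv2.resize(t["image"][110:300,20:320],(800,507)))
E
python3 go.py 1 2; ls pics
```

```text
1 [0.57899815 0.13982992] []
1 [0.57899815 0.13982992] [(0.23, array([ 0.7542, -0.1275]))]
1 [0.57899815 0.13982992] []
1 [0.57899815 0.13982992] []
1 [0.57899815 0.13982992] []
CHECK
b7.png
b8.png
b_1_2.png
bin.png
s4.png
side0.png
side2.png
side2c.png
side3.png
top0.png
top2.png
top4.png
top5.png
top6.png
top6c.png
top_crop.png
two2.png
w_1.png
wrist1.png
wrist3.png
```

View pics/w_1.png

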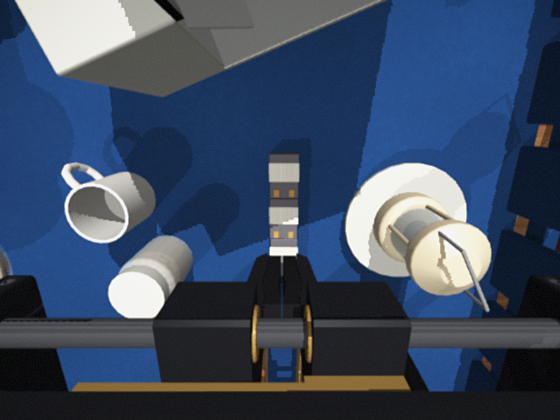

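The packs are in place, with pack 2 at (284,176); the network just misses the row. I'll replace the check with a colour check: the projected outline must be non-blue inside and blue at both sides.

```bash
cat > go.py <<'E'
from h import *
import sys
C=np.load("packs.npy"); th=float(np.load("th.npy"))
def frac(p,c,x0,x1,y0,y1):
    hsv=cv2.cvtColor(p["image"],cv2.COLOR_BGR2HSV)
    blue=((hsv[...,1]>120)&(abs(hsv[...,0].astype(int)-112)<15))
    m=np.zeros(blue.shape,np.uint8)
    q=np.array([proj(p,b2w(x,y,.026 if abs(x)<.03 else 0,c,th)) for x,y in [(x0,y0),(x1,y0),(x1,y1),(x0,y1)]])
    cv2.fillConvexPoly(m,np.round(q).astype(np.int32),1); return blue[m>0].mean()
for i in map(int,sys.argv[1:]):
    env.set_gripper(.75); env.move_to([*C[i],.3],down(th)); p=shot("wrist","w2_%d"%i)
    f=[frac(p,C[i],-.018,.018,-.01,.029),frac(p,C[i],-.04,-.028,-.01,.029),frac(p,C[i],.028,.04,-.01,.029),frac(p,C[i],-.018,.018,.04,.06)]
    print(i,"blue in/left/right/ahead",np.round(f,2))
    if not (f[0]<.2 and min(f[1:])>.7): print("CHECK"); break
    pick(C[i],th); load(0); push(0); print(env.observe()["t"])
t=shot("top"); cv2.imwrite("pics/b_%s.png"%"_".join(sys.argv[1:]),cv2.resize(t["image"][110:300,20:320],(800,507)))
E
python3 go.py 1 2
```

```text
1 blue in/left/right/ahead [0. 1. 1. 1.]
stop False
grip mm 41.7050282193375
ledge True 0.21314649749001685
push False [-1.08196001e-02  2.29350285e-05] [ 0.15809464 -1.22679926 -0.51225895]
63.925
2 blue in/left/right/ahead [0. 1. 1. 1.]
stop False
grip mm 41.577680987462266
ledge True 0.21313248836280366
push False [-1.08284399e-02  2.24921398e-06] [-0.03148368  0.36442594 -1.71917333]
81.6833
```

```bash
python3 go.py 3; python3 - <<'E'
from h import *
env.goto_joints([-1.419,.313,1.498,0,1.331,-.223])
env.hold(.5); t=shot("top","fin_top"); s=shot("side","fin_side")
print(env.spot_point(t,"pack1_c"),env.observe()["t"])
cv2.imwrite("pics/fin.png",np.hstack([t["image"][100:310,20:450],cv2.resize(s["image"][260:420,120:340],(289,210))]))
E
```

```text
3 blue in/left/right/ahead [0.   1.   1.   0.98]
stop False
grip mm 41.43289772796522
ledge True 0.21311659022200108
push False [-1.08055192e-02  1.80592230e-05] [-0.56634827 -0.61890502 -1.201554  ]
99.725
[] 103.2833
```

View pics/fin.png

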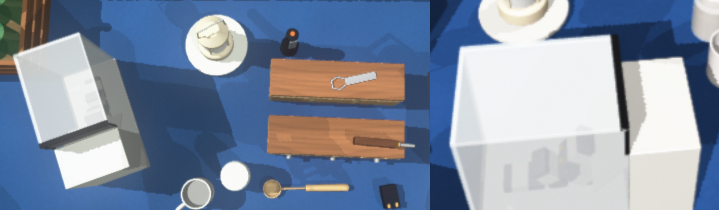

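The gap and table are clear, the rod is in place and the other things are unmoved. I'll take one close look at the bin.

```bash
python3 - <<'E'
import cv2,numpy as np
a=cv2.imread("pics/fin_top.png")[125:300,30:175]; b=cv2.imread("pics/fin_side.png")[285:420,130:330]
cv2.imwrite("pics/fin2.png",np.hstack([cv2.resize(a,(400,483),interpolation=2),cv2.resize(b,(400,483),interpolation=2)]))
t0,t1=[cv2.imread(f"pics/{f}.png").astype(int) for f in("top6","fin_top")]
d=(abs(t0-t1).max(2)>50).astype(np.uint8); n,_,st,_=cv2.connectedComponentsWithStats(d); print([s.tolist() for s in st[1:] if s[4]>15])
E
```

```text
[[179, 198, 11, 16, 168], [201, 198, 12, 17, 173], [224, 199, 50, 18, 731], [215, 201, 5, 4, 16], [192, 208, 5, 4, 17], [214, 208, 6, 4, 20], [495, 350, 19, 11, 102], [458, 367, 10, 7, 51]]
```

View pics/fin2.png

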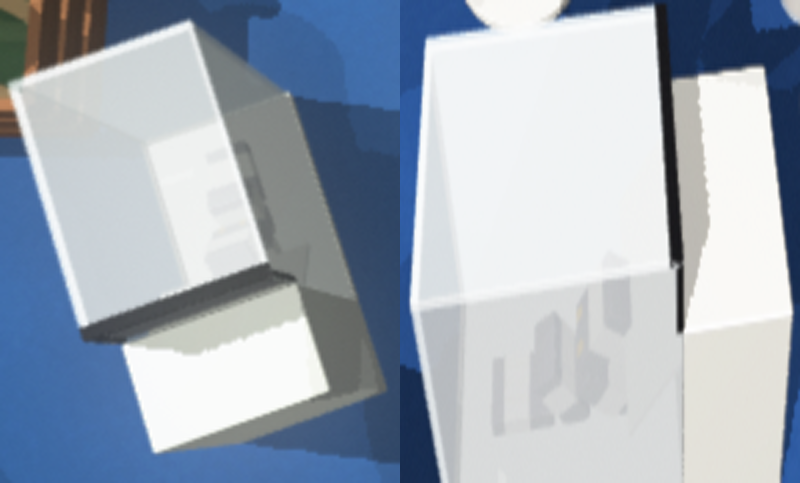

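All four packs are inside. The last leans on the others at (616,290), so I'll confirm the flap hangs exactly as at the start before handing in.

```bash
python3 - <<'E'
from h import *
s=shot("side"); t=shot("top")
for n,p,f in (("side",s,"side0"),("top",t,"top6")):
    q=np.array([proj(p,bw(x,y,z)) for x in(-.034,-.024) for y in(-.075,.075) for z in(.2,.258)]); a,b=q.min(0).astype(int)-1,q.max(0).astype(int)+1
    b=np.minimum(b,[559,419]); d=abs(cv2.imread(f"pics/{f}.png").astype(int)-p["image"].astype(int)).max(2)[a[1]:b[1],a[0]:b[0]]
    print(n,a,b,d.max(),(d>20).sum(),d.size)
env.finish_job()
E
```

```text
side [259 286] [275 374] 4 0 1408
top [ 62 222] [137 252] 14 0 2250
the job is handed in; nothing more can be done
```

I fished all four packs out of the gap with the bent rod and put every one in the battery box. I handed the job in at about 103 s on the robot's clock, against the 210 s limit.

- **Fishing:** I dragged all four out in one pull. The fingers never reached into the gap, and the largest force reading I took was about 4 N.
- **Rod:** it lies flat on the front box again, within about a pixel of its starting place in the top camera.
- **Loading:** each pack was set on the ledge and pushed through the flap.

**Last checks:**
- **Packs:** all four can be seen through the clear walls. The last one came to rest leaning on the other three, fully inside.
- **Flap:** the flap area matches the pictures from before loading in both cameras, so it is shut.
- **Shelf:** the top camera comparison showed changes only where the packs had lain, plus two small spots low at the right of the picture. I took those to be the arm or its shadow and did not look closer. The black look-alike was not touched.

**Disagreement:** the trained network stopped finding the second pack in the wrist view. From then on I checked each pack's position by colour instead, and every grip closed at the expected 41–42 mm.

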